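Close the cam-lock drill vice on a pine block

TASK

The pine block stands loose in the throat of the cam-lock drill vice. With pushes of the fingertips, swing the vice's lever out as far as it goes, so that the cam stands at its low point and frees the sliding jaw; then push that jaw forward until the block is held snug between both jaws, and swing the lever all the way back to lock it there. Nothing needs gripping or forcing: do not touch or lift the block itself, and leave the screwdriver, chuck key, pencil and try square where they lie.

Things in the scene. Friction and masses are not known exactly. Their poses are not given: they have to be found in the camera images.
- cam_vice: Grey iron drill vice bolted to the bench, 258 x 128 mm (168 mm over its feet), 79 mm high. Origin: centre of its underside. Its x is the way the sliding jaw closes (roughly robot's left), y the lever's side (roughly towards the robot). Throat floor 12 mm high; two rails 46 mm high, 50 to 64 mm either side of the middle. Fixed jaw: face at x = +95 mm, 100 mm wide, 79 mm high.
- jaw (a joint): Travel of the sliding jaw along the vice's +x, m: 0 fully back (throat 90 mm); throat = 90 mm less this, so the 45 mm block is gripped at 0.045. Starts at 0.007 to 0.027. With the cam at its low point the jaw slides with about 4 N of drag and stays where left; with the cam at its high point the lock holds it against a push of 25 N.
- cam_lever (a joint): Turn of cam and lever, rad: 0 locked (stop; cam's high point on the shoe, lever points back along the vice's -x), 1.745 free (stop; low point, lever points 10 degrees forward of the vice's +y). Grows clockwise from above; stays where left. Drag 1 N at the grip, up to 9 N in the last 1 rad before locked, where it clamps. The lever rides on the sliding jaw.
- jaw_face (a point): Middle of the sliding jaw's gripping face, 57 mm above the bench. The jaw is 98 mm wide and 79 mm high; behind its 26 mm thick upright lies its carriage, top 36 mm high, reaching to 88 mm behind this face. The point's axes are the vice's.
- jaw_back (a point): Point to push: on the back of the sliding jaw's upright, 26 mm behind its face, 25 mm to the side away from the lever (vice's -y), 58 mm above the bench. The flat back is free here from 36 to 77 mm height and from 24 mm towards the far side to 25 mm towards the lever side.
- lever_pivot (a point): On the axis of the cam and lever, 56 mm behind the jaw's face and 26 mm to the lever side, 64 mm above the bench (height of the lever's grip). Bolt head up to 64 mm high.
- lever_grip (a point): Middle of the lever's black grip, 70 mm from lever_pivot: a level round bar 17 mm thick, centre 64 mm above the bench (55 to 73 mm), from 47 to 94 mm out from the pivot; nearer in the lever is 9 mm thick and slopes down. Under its swing lie only the rails (46 mm), the carriage (36 mm) and the shoe's guides (47 mm).
- pine_block: Pine block 45 (x) x 90 (y) x 60 mm, about 0.16 kg, standing loose on the floor of the throat, its 45 mm side along the vice's x, 4 to 9 mm short of the fixed jaw and up to 0.05 rad askew; the jaws square it. Origin: centre of its underside.
- screwdriver: Yellow-handled screwdriver 189 x 24 x 21 mm, lying beside the vice on the side away from the lever; bystander. Origin: centre of its underside.
- chuck_key: Drill chuck key 62 x 55 x 16 mm, lying beyond the fixed jaw; bystander. Origin: centre of its underside.
- pencil: Green pencil 112 x 7 mm, lying on the bench along the lever's side of the vice, below the swing of the lever; bystander. Origin: centre of its underside.
- try_square: Try square 197 x 125 x 18 mm with wooden stock and steel blade, lying to the right of the vice; bystander. Origin: centre of its underside.

How it is judged:
By the outcome, as a careful person would: the job done as asked, in the order asked, and still so for the second after the job is handed in, with the robot touching nothing.
It also fails if it takes over 61 s, if anything falls off the work surface, if the arm or the gripper's body presses on something with over 40 N, if the wrist force passes 120 N, or if a joint passes its speed limit or range.

ROBOT

A 7-joint arm with a two-finger parallel gripper is mounted at the origin on a cart in front of the work surface, level with it; the furniture and walls round the work are solid. World frame = base frame: x ahead of the robot, y to its left, z up, the work surface at z = 0. Lengths are in mm, angles in rad, forces in N, time in s.
With the tool pointing down it reaches from about 400 to 850 mm from the base axis. Payload 4.5 kg.
Tool frame: the origin (TCP) lies between the finger pads; the fingertips stand 25 mm ahead of it and the grasp point (between the pads) lies 6 mm ahead of it; z points along the fingers, y is the line along which they close (so a half turn about z gives the same grasp; the last joint's range is limited). The gripper opens to 88 mm and grips with 3 to 60 N. Pads are 18 mm wide; open, the fingers measure 123 mm over their backs; the gripper's body (75 mm by 187 mm) begins 45 mm behind the grasp point.
Start: joints at [-1.295, 0.689, -0.195, 1.565, 0.157, 0.902, -0.215], TCP at [149.635, 606.845, 263.743] pointing down, gripper open.
Joint ranges: [-3.01, 3.01], [-0.46, 2.08], [-1.47, 1.51], [0.13, 2.56], [-1, 4.14], [0.04, 2.09], [-2.66, 2.66]. Speed limits (rad/s): [2.57, 2.57, 3.14, 3.14, 3.14, 3.14, 3.14].

INTERFACE

Orientations are given as a rotation vector (axis times angle).
In Python, from workcell import sense, snapshot, calibration, job_done, look_for, outline_of, mark_of gives the robot as it stands.
- The arm moves only by the shell command python3 -m creep 'ROWS' [OPENING]. ROWS is text: rows parted by semicolons, each of 6 numbers parted by spaces: the shift along the tool's x, y, z in cm, then the turn, a rotation vector about the tool's x, y, z in degrees. In form: x y z rx ry rz; .... A call has 1 to 12 rows; each row shifts and turns the commanded pose from where the row before left it, along the tool's axes as they then stand; what a row does not reach is not made up. A row lasts 1/12 s, in which the tool goes at most 41.7 mm and 7.16 degrees, less where a joint would pass 70% of its speed; a pose out of reach is approached as far as the arm can. A call with a gripper value outside its range is refused whole. OPENING is the opening, from 0 (shut) to 1 (fully open), set as the call begins (- or left out, the last holds). The fingers move at their own pace and stop on an object; the grip force is fixed at half the most. Time passes only in rows, so rows that do not move let the fingers close. It gives the time, the measured TCP pose, the force, the opening and the grip force at its end, in the units of the state.
- sense(): the state, without advancing time (a new reading comes with each control period).
- snapshot(name): name is "side" or "top" or "wrist"; returns (picture, depth): 400x640x3 uint8, red, green, blue; 400x640 float32, mm along the optical axis (not along the pixel's ray), 0 where there is no reading.
- calibration(name): a dict with "mtx" (3x3 intrinsics, pixels), "dist_coeffs" ([k1, k2, p1, p2, k3] as OpenCV has them; the pictures are not rectified), "xyz" and "orientation" of the camera in the world; the wrist camera has in their place "T_tool_cam" (4x4, takes a point from camera to tool coordinates, whose origin is the TCP and whose axes are the flange's). Camera axes: x right, y up, looking along -z (the intrinsics and any distortion apply to the point x, -y, -z); pixel columns grow to the right and rows downward; lengths in mm; the calibration is good to about 2 mm. A picture is of the moment at which its call begins: read the wrist's pose just before it. calibration takes no time and is no camera call.
- job_done(): hands the job in; it is judged then, once.
Trained networks look in the newest picture that a camera, given by its name, has taken for a name from the list of things; names that differ only in an ending like _2 or _b are one class to them, and where a whole thing is asked for, a point or a joint stands for the part that bears it (a point fixed in the world has none). Each returns a list of dicts, best first, with "p" (0 to 1); they miss things now and then, are a little off and sometimes report something else, mostly with a low value. They report only what shows in the picture. A call takes as long as a camera call.
- look_for(camera, label): "rect" ([left, top, right, bottom] in pixels, round what is visible of it).
- outline_of(camera, label): "region" (400x640 bool, what is visible of it) and "rect" ([left, top, right, bottom] in pixels, round what is visible of it).
- mark_of(camera, label): "position" ([column, row] in pixels: a listed point, or the origin of a listed thing).
The state is a dict: "clock": time; "q": joint angles; "joint_velocities": joint speeds; "effort": joint torques, N m; "tool_pos": TCP position; "ee_rot": TCP orientation; "ft_force": force on the tool from outside, world axes, zero at the start; "torque": the same for the moment, N m; "grip_width": finger opening in mm; "grasp_force": force on a finger pad.
Only numpy, scipy, OpenCV 4.12 (cv2) and the standard library are available. Lean on these libraries where they do the work, as an engineer would, in place of code of your own. Each camera call takes 0.05 s, during which the arm holds its last target. There are 200 camera calls.

## Working session

There is one attempt and no reset: what is moved stays moved. The work goes in short steps, Python scripts to look and compute and a shell command to move; the robot and the scene stay as the last step left them, time stands still between calls to the robot, and variables do not carry over. Pictures are saved under pics/ and viewed, at most 10 in all, crops included, and the job is handed in when it is done.

```bash
mkdir -p pics; cat > h.py <<'E'
import numpy as np, cv2
from scipy.spatial.transform import Rotation as R
from workcell import *
def cam(name):
    c=calibration(name)
    if 'xyz' in c:
        o=np.array(c['orientation'],float)
        Rm=o if o.shape==(3,3) else R.from_rotvec(o).as_matrix()
        return c,Rm,np.array(c['xyz'],float)
    s=sense();Rt=R.from_rotvec(s['ee_rot']).as_matrix();T=np.array(c['T_tool_cam'])
    return c,Rt@T[:3,:3],Rt@T[:3,3]+np.array(s['tool_pos'])
def ray(C,px):
    c,Rm,t=C
    u=cv2.undistortPoints(np.array([[px]],float),np.array(c['mtx'],float),np.array(c['dist_coeffs'],float))[0,0]
    return t,Rm@np.array([u[0],-u[1],-1])
def at_z(C,px,z):
    t,d=ray(C,px);return t+d*(z-t[2])/d[2]
def at_d(C,px,depth):
    t,d=ray(C,px);return t+d*depth
E
python3 - <<'E'
from h import *
print(calibration('top'));print(sense())
for n in ['top','side']:
    C=cam(n);p,d=snapshot(n);cv2.imwrite(f'pics/{n}0.png',p[:,:,::-1])
    for l,z in [('cam_vice',0),('jaw_face',57),('jaw_back',58),('lever_pivot',64),('lever_grip',64),('pine_block',0)]:
        for m in mark_of(n,l)[:2]:
            print(n,l,round(m['p'],2),np.round(m['position']),at_z(C,m['position'],z).round(1))
E
```

```text
{'mtx': array([[497.85679409,   0.        , 312.80093983],
       [  0.        , 497.85679409, 193.40444447],
       [  0.        ,   0.        ,   1.        ]]), 'dist_coeffs': array([0.03681525, 0.        , 0.        , 0.        , 0.        ]), 'xyz': array([  63.51456603,  -22.73812389, 1186.0220374 ]), 'orientation': array([ 0.37733042, -0.35797648, -1.48678803])}
{'clock': 0.0, 'q': array([-1.29520635,  0.68996707, -0.19451836,  1.5663876 ,  0.15733984,
        0.9024872 , -0.21510517]), 'joint_velocities': array([-3.62354016e-04,  2.15709638e-03, -2.05259402e-04,  2.33955635e-05,
        1.76985824e-04, -1.14334530e-03, -7.89351662e-04]), 'effort': array([-2.92066952e-04, -5.27567768e+01, -1.26708515e+00, -1.53432083e+01,
       -5.26135869e-02,  6.43111693e-03,  1.65874617e-04]), 'tool_pos': array([149.55829323, 606.21959393, 262.90905615]), 'ee_rot': array([-3.78695327e-01, -3.11862400e+00,  2.90885804e-03]), 'ft_force': array([-0.28262051, -0.79159701, -0.06525174]), 'torque': array([-0.02953522,  0.00825719,  0.00280892]), 'grasp_force': 0.0, 'grip_width': 88.30622290928083}
top cam_vice 0.97 [303. 230.] [561.8  29.7   0. ]
top jaw_face 0.63 [297. 215.] [576.6  43.6  57. ]
top jaw_back 0.84 [310. 207.] [599.3  12.7  58. ]
top lever_pivot 0.77 [318. 231.] [534.7  -9.2  64. ]
top lever_grip 0.63 [342. 237.] [521.2 -69.8  64. ]
top lever_grip 0.46 [279. 215.] [571.1  87.2  64. ]
side cam_vice 0.92 [329. 230.] [571.1  24.1   0. ]
side cam_vice 0.44 [283. 212.] [703.4  19.5   0. ]
side jaw_face 0.75 [325. 226.] [571.   55.3  57. ]
side jaw_face 0.57 [363. 250.] [468.9  82.3  57. ]
side jaw_back 0.6 [317. 211.] [605.7  21.   58. ]
side lever_pivot 0.6 [346. 211.] [ 5.389e+02 -4.000e-01  6.400e+01]
side lever_grip 0.5 [364. 193.] [516.7 -72.2  64. ]
side lever_grip 0.19 [275. 276.] [620.1 222.8  64. ]
side pine_block 0.65 [311. 245.] [595.7  84.6   0. ]
```

```bash
python3 -c "
import cv2
a=cv2.imread('pics/top0.png')[130:330,180:460];cv2.imwrite('pics/top0c.png',cv2.resize(a,None,fx=2.8,fy=2.8,interpolation=2))
a=cv2.imread('pics/side0.png')[110:330,180:480];cv2.imwrite('pics/side0c.png',cv2.resize(a,None,fx=2.6,fy=2.6,interpolation=2))"
```

```text
(no output)
```

View pics/top0c.png

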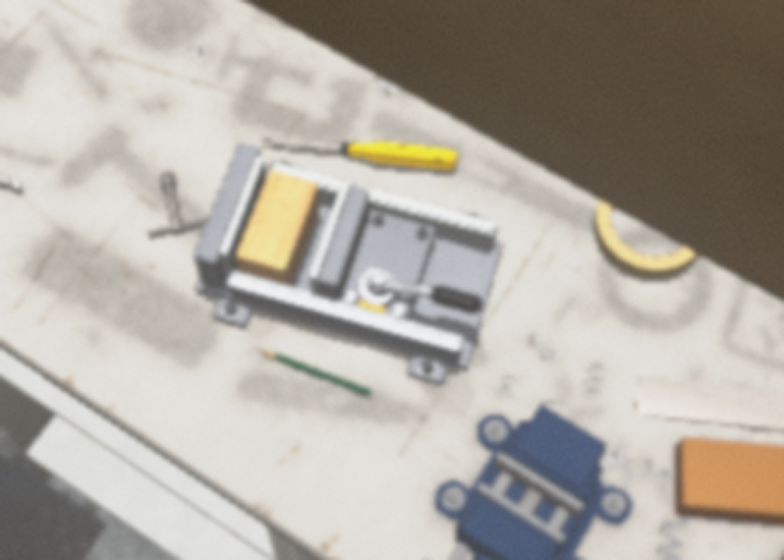

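View pics/side0c.png

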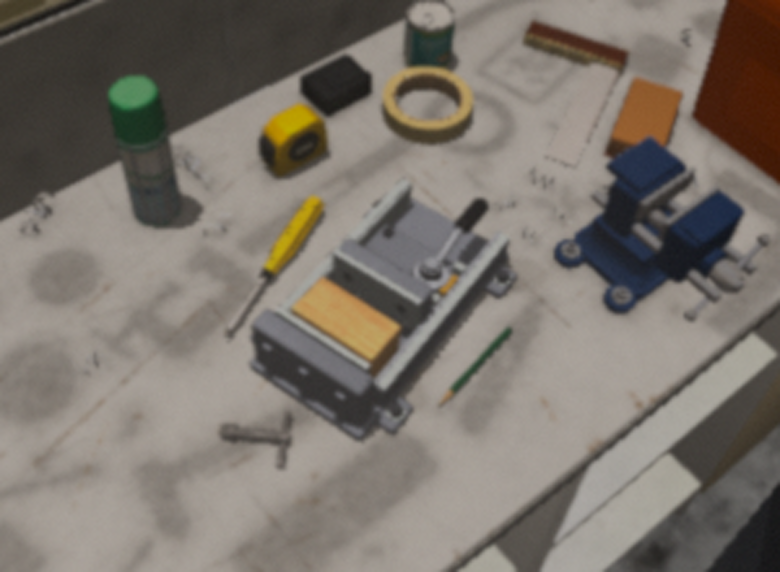

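Both views show the lever locked: grip near top pixel (342,236), pivot near (315,232). The jaw is mid-travel and the block is loose. Tool y is already close to the vice's x. Next I'll fit the vice pose from depth.

```bash
cat >> h.py <<'E'
def cloud(n):
    C=cam(n);p,d=snapshot(n);c,Rm,t=C
    g=np.stack(np.meshgrid(np.arange(640),np.arange(400)),-1).reshape(-1,1,2).astype(float)
    u=cv2.undistortPoints(g,np.array(c['mtx'],float),np.array(c['dist_coeffs'],float))[:,0]
    P=(np.c_[u[:,0],-u[:,1],-np.ones(len(u))]*d.reshape(-1,1))@Rm.T+t
    P[d.ravel()==0]=np.nan
    return C,p,P.reshape(400,640,3)
E
python3 - <<'E'
from h import *
for n in ['top','side']:
    C,p,P=cloud(n)
    o=outline_of(n,'cam_vice')[0];m=cv2.erode(o['region'].astype(np.uint8),np.ones((1,1)))>0
    print(n,o['p'],o['rect'],m.sum())
    Q=P.reshape(-1,3);near=(abs(Q[:,0]-565)<200)&(abs(Q[:,1]-30)<200)
    print('bench z', np.nanmedian(Q[near&(abs(Q[:,2])<15)][:,2]))
    for lo,hi in [(38,54),(30,95),(70,90)]:
        S=Q[near&(Q[:,2]>lo)&(Q[:,2]<hi)&(m.ravel()|True)&(np.hypot(Q[:,0]-565,Q[:,1]-30)<155)].astype(np.float32)
        (c,sz,a)=cv2.minAreaRect(S[:,:2]);print(lo,hi,len(S),np.round(c,1),np.round(sz,1),round(a,2))
    for l in ['jaw_face','pine_block','cam_lever']:
        for o in outline_of(n,l)[:1]:
            S=P[o['region']];print(l,o['p'],np.nanmedian(S,0).round(1),len(S))
            S=S[np.isfinite(S[:,2])]; 
            if l=='pine_block':S=S[abs(S[:,2]-72)<6]
            if l=='cam_lever':S=S[(S[:,2]>58)&(S[:,2]<80)]
            if l=='jaw_face':S=S[(S[:,2]>72)]
            if len(S)>4:print(len(S),S.mean(0).round(1),cv2.minAreaRect(S[:,:2].astype(np.float32)))
E
```

```text
top 0.78 [250.2, 183.0, 363.9, 263.9] 4897
bench z -0.04094984500818555Traceback (most recent call last):
  File "<stdin>", line 10, in <module>
cv2.error: OpenCV(4.12.0) /io/opencv/modules/imgproc/src/convhull.cpp:143: error: (-215:Assertion failed) total >= 0 && (depth == CV_32F || depth == CV_32S) in function 'convexHull'
```

```bash
python3 - <<'E'
from h import *
rect=lambda S:cv2.minAreaRect(np.ascontiguousarray(S[:,:2],dtype=np.float32)) if len(S)>4 else None
for n in ['top','side']:
    C,p,P=cloud(n);np.save(f'pics/{n}.npy',P)
    Q=P.reshape(-1,3);near=(np.hypot(Q[:,0]-565,Q[:,1]-30)<155)
    print(n,np.histogram(Q[near][:,2],bins=np.arange(-10,100,10)))
    for lo,hi in [(38,54),(30,95),(70,90)]:
        S=Q[near&(Q[:,2]>lo)&(Q[:,2]<hi)];print(lo,hi,len(S),rect(S))
    for l,z in [('jaw_face',73),('pine_block',66),('cam_lever',58)]:
        for o in outline_of(n,l)[:1]:
            S=P[o['region']];print(l,o['p'],np.nanmedian(S,0).round(1),len(S))
            S=S[S[:,2]>z];print(len(S),S.mean(0).round(1),rect(S))
E
```

```text
top (array([2467, 2551, 1244,  321,  863, 1123,  227,  381, 1352,   73]), array([-10,   0,  10,  20,  30,  40,  50,  60,  70,  80,  90]))
38 54 1346 ((573.0363159179688, 26.721710205078125), (242.6369171142578, 131.00497436523438), 75.65978240966797)
30 95 4019 ((572.457763671875, 24.580520629882812), (253.08993530273438, 131.08778381347656), 75.7123794555664)
70 90 1425 ((577.869384765625, 27.010108947753906), (249.81515502929688, 120.43303680419922), 78.87224578857422)
jaw_face 0.86 [558.9   3.   47.4] 1522
364 [570.  30.  77.] ((558.7071533203125, -24.351219177246094), (144.73687744140625, 97.43580627441406), 75.63214111328125)
pine_block 0.61 [581.9  88.   70.6] 828
606 [585.5  90.5  71.5] ((587.0743408203125, 90.69856262207031), (46.163116455078125, 91.3313980102539), 74.90813446044922)
cam_lever 0.7 [528.9 -24.1  62. ] 317
190 [525.1 -52.   67.1] ((527.7845458984375, -43.401878356933594), (99.28535461425781, 16.192989349365234), 75.64897155761719)
side (array([2231, 2511,  990,  347,  607, 1054,  290,  411, 1659,   58]), array([-10,   0,  10,  20,  30,  40,  50,  60,  70,  80,  90]))
38 54 1253 ((576.2857666015625, 31.245216369628906), (248.60882568359375, 129.77676391601562), 76.0541763305664)
30 95 4079 ((575.680908203125, 27.876976013183594), (256.1839904785156, 129.6929931640625), 75.81970977783203)
70 90 1717 ((575.5191040039062, 27.091064453125), (249.81210327148438, 119.40215301513672), 76.42667388916016)
jaw_face 0.65 [561.8  27.4  58. ] 1393
387 [574.3  32.5  77.2] ((548.2960815429688, 7.042457580566406), (161.5699920654297, 90.79026794433594), 45.69763946533203)
pine_block 0.85 [582.9  94.8  71.8] 740
660 [588.4  93.8  71.9] ((590.0952758789062, 95.93633270263672), (52.99313735961914, 92.56647491455078), 75.92515563964844)
cam_lever 0.5 [532.5 -23.4  61.9] 271
166 [529.7 -41.9  67.1] ((534.008544921875, -29.97692108154297), (123.55477142333984, 22.64035415649414), 79.36805725097656)
```

```bash
cat >> h.py <<'E'
A=np.deg2rad(75.75);VX=np.array([np.cos(A),np.sin(A),0]);VY=np.array([-np.sin(A),np.cos(A),0]);V0=np.array([574,26.5,0])
def v(P):
    P=np.asarray(P)-V0;return np.stack([P@VX,P@VY,P[...,2]],-1)
def w(p): return V0+p[0]*VX+p[1]*VY+np.array([0,0,p[2]])
E
python3 - <<'E'
from h import *
for n in ['top','side']:
    Q=v(np.load(f'pics/{n}.npy').reshape(-1,3));Q=Q[np.isfinite(Q[:,2])]
    pc=lambda a:np.percentile(a,[1,5,50,95,99]).round(1)
    s=Q[(Q[:,2]>75.5)&(Q[:,2]<84)&(abs(Q[:,1])<47)&(Q[:,0]>-60)&(Q[:,0]<130)]
    print(n,'x hist z~79',[(int(b),int(c)) for c,b in zip(*np.histogram(s[:,0],bins=np.arange(-60,140,4))) if c])
    j=s[s[:,0]<40];print('jaw x',pc(j[:,0]),'y',pc(j[:,1]))
    r=Q[(abs(Q[:,2]-46)<4)&(abs(Q[:,0])<110)&(abs(Q[:,1])<75)];
    for sg in(1,-1):
        t=r[(sg*r[:,1]>45)];print('rail',sg,pc(t[:,1]))
    g=Q[(Q[:,2]>62)&(Q[:,2]<78)&(Q[:,0]<-50)&(Q[:,0]>-170)&(abs(Q[:,1])<60)];print('grip',len(g),pc(g[:,0]),pc(g[:,1]),pc(g[:,2]))
    if len(g)>5: print(np.polyfit(g[:,0],g[:,1],1))
    C=cam(n)
s=sense();print(v(s['tool_pos']),v(R.from_rotvec(s['ee_rot']).as_matrix().T+V0))
E
```

```text
top x hist z~79 [(-8, 11), (-4, 34), (0, 45), (4, 39), (8, 37), (12, 47), (16, 52), (20, 2), (48, 2), (56, 3), (60, 1), (64, 4), (68, 3), (76, 1), (80, 2), (92, 27), (96, 48), (100, 32), (104, 35), (108, 38), (112, 36), (116, 28), (120, 23)]
jaw x [-5.5 -3.6  8.8 18.9 19.7] y [-45.6 -41.4   2.2  43.   46.3]
rail 1 [45.8 47.2 57.4 64.8 65.6]
rail -1 [-64.2 -62.8 -57.1 -51.  -49.8]
grip 141 [-127.8 -124.7 -101.6  -70.4  -65.7] [19.9 21.2 28.2 34.1 35.3] [62.8 63.5 69.6 73.5 76. ]
[-8.34479574e-03  2.73872181e+01]
side x hist z~79 [(-8, 3), (-4, 37), (0, 44), (4, 53), (8, 49), (12, 40), (16, 52), (20, 33), (80, 3), (92, 5), (96, 57), (100, 73), (104, 54), (108, 57), (112, 63), (116, 55), (120, 60), (124, 6)]
jaw x [-3.8 -2.2  9.6 20.9 21.5] y [-45.7 -42.5  -0.9  42.9  46. ]
rail 1 [45.2 46.3 56.  62.6 63.2]
rail -1 [-65.5 -65.1 -59.6 -53.2 -49.9]
grip 121 [-124.2 -121.6  -95.1  -67.8  -63. ] [17.9 18.9 26.2 32.1 33. ] [62.3 63.6 69.8 74.  74.7]
[-0.03681239 22.49140939]
[458.03552249 554.15553092 263.77482118] [[-6.92720571e-03  9.99976007e-01  1.41161315e-05]
 [ 9.99975999e-01  6.92720390e-03  1.24610846e-04]
 [ 1.24510071e-04  1.49789977e-05 -9.99999992e-01]]
```

```bash
python3 -m creep '-2.29 -2.37 0 0 0 0;-2.29 -2.37 0 0 0 0;-2.29 -2.37 0 0 0 0;-2.29 -2.37 0 0 0 0;-2.29 -2.37 0 0 0 0;-2.29 -2.37 0 0 0 0;-2.29 -2.37 0 0 0 0;-2.29 -2.37 0 0 0 0;-2.29 -2.37 0 0 0 0;-2.29 -2.37 0 0 0 0;-2.29 -2.37 0 0 0 0;-2.29 -2.37 0 0 0 0' 0
cat > s.py <<'E'
from h import *
s=sense();Rt=R.from_rotvec(s['ee_rot']).as_matrix()
import sys
print('t',s['clock'],'vice',v(s['tool_pos']).round(1),'F vice',v(np.array(s['ft_force'])+V0).round(1),'yaw tool-x vs vice y deg',np.degrees(np.arctan2(-(Rt[:,0]@VX),Rt[:,0]@VY)).round(2),'zaxis',Rt[:,2].round(3))
print('q',np.round(s['q'],2))
if len(sys.argv)>3:
    d=w([float(a) for a in sys.argv[1:4]])-s['tool_pos'];print('to target, tool cm',(Rt.T@d/10).round(2))
E
python3 s.py -107 0 75
```

```text
clock: 2.2
tool_pos: [349.1, 263.6, 264.0]
ee_rot: [0.378, 3.118, 0.001]
ft_force: [0.4, 0.0, -0.2]
grip_width: 10.4
grasp_force: 0.0
t 2.2 vice [174.5 276.4 264. ] F vice [ 0.1 -0.4 -0.2] yaw tool-x vs vice y deg 0.41 zaxis [ 0.001  0.    -1.   ]
q [-0.58  0.46 -0.25  2.1   0.19  0.6   0.36]
to target, tool cm [-27.43 -28.35  18.89]
```

```bash
python3 -m creep '-2.29 -2.37 0 0 0 0;-2.29 -2.37 0 0 0 0;-2.29 -2.37 0 0 0 0;-2.29 -2.37 0 0 0 0;-2.29 -2.37 0 0 0 0;-2.29 -2.37 0 0 0 0;-2.29 -2.37 0 0 0 0;-2.29 -2.37 0 0 0 0;-2.29 -2.37 0 0 0 0;-2.29 -2.37 0 0 0 0;-2.29 -2.37 0 0 0 0;0 0 0 0 0 0' 0
python3 s.py -107 0 75
python3 - <<'E'
from h import *
C=cam('wrist');p,d=snapshot('wrist');cv2.imwrite('pics/w1.png',p[:,:,::-1])
for l,z in [('jaw_face',57),('jaw_back',58),('lever_pivot',64),('lever_grip',64)]:
    for m in mark_of('wrist',l)[:2]: print(l,round(m['p'],2),np.round(m['position']),v(at_z(C,m['position'],z)).round(1))
E
```

```text
clock: 3.2
tool_pos: [533.4, -56.2, 263.6]
ee_rot: [0.394, 3.113, -0.006]
ft_force: [0.2, -0.1, -0.8]
grip_width: 0.4
grasp_force: 0.0
t 3.2 vice [-90.2  19.  263.6] F vice [-0.  -0.2 -0.8] yaw tool-x vs vice y deg -0.19 zaxis [ 0.003 -0.004 -1.   ]
q [ 0.19  0.58 -0.28  1.83  0.23  0.76  1.11]
to target, tool cm [-1.83 -1.61 18.87]
jaw_face 0.94 [408. 201.] [16.6 -2.4 57. ]
jaw_back 0.65 [389. 219.] [ -4.8 -24.   58. ]
lever_pivot 0.76 [367. 180.] [-34.2  24.7  64. ]
lever_grip 0.83 [305. 180.] [-105.6   25.1   64. ]
lever_grip 0.66 [392. 219.] [ -3.2 -22.   64. ]
```

View pics/w1.png

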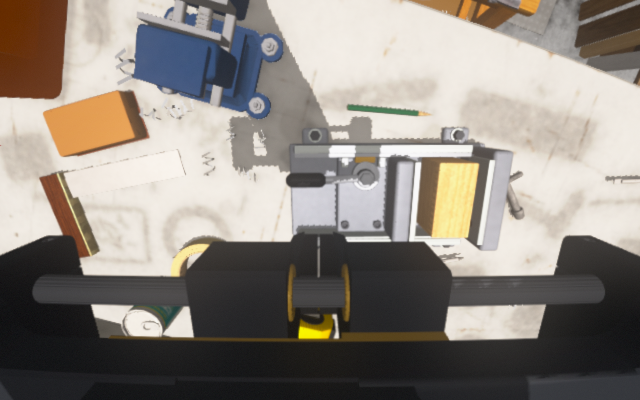

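Grip is at wrist pixel (305,180) and pivot at (366,177), which agrees with the depth fit. Lowering the closed fingers on the far side of the grip.

```bash
python3 -m creep '-0.9 -0.7 1 0 0 0;-0.9 -0.6 2 0 0 0;0 0 2.5 0 0 0;0 0 2.5 0 0 0;0 0 2.5 0 0 0;0 0 2.5 0 0 0;0 0 2.5 0 0 0;0 0 1.9 0 0 0;0 0 1.4 0 0 0;0 0 0 0 0 0;0 0 0 0 0 0'
python3 s.py -105 0 75
```

```text
clock: 4.37
tool_pos: [544.9, -65.1, 75.0]
ee_rot: [-0.377, -3.118, 0.0]
ft_force: [-0.0, -0.3, 0.0]
grip_width: 0.4
grasp_force: 0.1
t 4.3667 vice [-95.9   5.7  75. ] F vice [-0.3 -0.1  0. ] yaw tool-x vs vice y deg 0.46 zaxis [-0.001  0.    -1.   ]
q [ 0.13  0.89 -0.15  1.92  0.35  0.36  1.03]
to target, tool cm [-0.56 -0.91 -0.  ]
```

```bash
python3 -m creep '0 -0.8 0 0 0 0;0.25 0 0 0 0 0;0.74 -0.15 0 0 0 6;0.74 -0.15 0 0 0 6;0.74 -0.15 0 0 0 6;0.74 -0.15 0 0 0 6;0.74 -0.15 0 0 0 6;0.74 -0.15 0 0 0 6;0.74 -0.15 0 0 0 6;0.74 -0.15 0 0 0 6'
cat >> s.py <<'E'
PV=np.array([float(a) for a in sys.argv[4:6]] if len(sys.argv)>4 else [-34.5,25.3])
y=Rt[:2,:2].T@(w([PV[0],PV[1],0])[:2]-s['tool_pos'][:2]);print('pivot in tool cm',(y/10).round(2))
E
python3 s.py
```

```text
clock: 5.2
tool_pos: [487.1, -50.3, 76.8]
ee_rot: [1.623, 2.687, 0.001]
ft_force: [1.6, -0.5, -0.1]
grip_width: 0.6
grasp_force: 0.6
t 5.2 vice [-95.8  65.3  76.8] F vice [-0.1 -1.6 -0.1] yaw tool-x vs vice y deg -48.0 zaxis [ 0.003 -0.001 -1.   ]
q [ 0.    0.85  0.01  2.11 -0.04  0.18  0.53]
pivot in tool cm [1.88 7.07]
```

```bash
python3 -m creep '0.74 -0.15 0 0 0 6;0.74 -0.15 0 0 0 6;0.74 -0.15 0.1 0 0 6;0.74 -0.15 0.1 0 0 6;0.74 -0.15 0 0 0 6;0.74 -0.15 0 0 0 6;0.74 -0.15 0 0 0 6;0.74 -0.15 0 0 0 6;0 0 0 0 0 0'
python3 s.py
```

```text
clock: 5.95
tool_pos: [468.2, 7.5, 74.6]
ee_rot: [-2.572, -1.803, -0.003]
ft_force: [-0.0, 0.0, -0.1]
grip_width: 0.5
grasp_force: 0.0
t 5.95 vice [-44.5  97.9  74.6] F vice [ 0.   0.1 -0.1] yaw tool-x vs vice y deg -95.68 zaxis [ 0.001  0.001 -1.   ]
q [-0.16  0.86  0.08  2.17 -0.5   0.13  0.03]
pivot in tool cm [1.71 7.13]
```

```bash
python3 -m creep '0.3 -0.05 0 0 0 2.2;0.3 -0.05 0 0 0 2.2;0.1 0 0 0 0 0;0.1 0 0 0 0 0;0.1 0 0 0 0 0;0.1 0 0 0 0 0;0 0 0 0 0 0'
python3 s.py
```

```text
clock: 6.53
tool_pos: [470.1, 16.0, 73.6]
ee_rot: [-2.637, -1.705, 0.002]
ft_force: [-2.9, -2.9, 2.2]
grip_width: 0.8
grasp_force: 2.1
t 6.5333 vice [-35.7  98.1  73.6] F vice [-3.5  2.1  2.2] yaw tool-x vs vice y deg -99.98 zaxis [-0.002  0.    -1.   ]
q [-0.19  0.86  0.09  2.16 -0.54  0.14 -0.02]
pivot in tool cm [1.38 7.15]
```

```bash
python3 -m creep '-0.5 0 0 0 0 0;-1 0 0 0 0 0;-1 0 -1 0 0 0;0 0 -3 0 0 0;0 0 -3 0 0 0;0 0 0 0 0 0;0 0 0 0 0 0'
cat > look.py <<'E'
from h import *
import sys
for n in sys.argv[1:]:
    C=cam(n);p,d=snapshot(n)
    M={}
    for l,z in [('jaw_face',57),('jaw_back',58),('lever_pivot',64),('lever_grip',64)]:
        for m in mark_of(n,l)[:1]: M[l]=v(at_z(C,m['position'],z));print(n,l,round(m['p'],2),np.round(m['position']),M[l].round(1))
    if 'lever_grip' in M and 'lever_pivot' in M:
        e=M['lever_grip']-M['lever_pivot'];print('len',np.hypot(e[0],e[1]),'lever deg',180-np.degrees(np.arctan2(e[1],e[0])))
    a=p[130:330,180:460] if n=='top' else p[110:330,180:480] if n=='side' else p
    cv2.imwrite(f'pics/{n}_{int(sense()["clock"]*100)}.png',(cv2.resize(a,None,fx=2.6,fy=2.6,interpolation=2) if n!='wrist' else a)[:,:,::-1])
E
python3 look.py wrist top side; python3 s.py; ls pics
```

```text
clock: 7.12
tool_pos: [461.6, -7.5, 145.4]
ee_rot: [2.637, 1.703, 0.006]
ft_force: [0.1, 0.4, 0.2]
grip_width: 0.5
grasp_force: 0.0
wrist jaw_face 0.59 [438.  74.] [25.9  1.1 57. ]
wrist jaw_back 0.66 [479. 103.] [  1.7 -26.   58. ]
wrist lever_pivot 0.9 [414. 156.] [-26.5  25.1  64. ]
wrist lever_grip 0.8 [317. 159.] [-16.6  93.6  64. ]
len 69.1459315556963 lever deg 98.19504322126211
side jaw_face 0.78 [321. 226.] [34.5  1.8 57. ]
side jaw_back 0.55 [319. 210.] [  0.2 -29.6  58. ]
side lever_pivot 0.8 [344. 215.] [-22.8  28.6  64. ]
side lever_grip 0.63 [369. 230.] [-22.3 100.5  64. ]
len 71.86416837496104 lever deg 90.41702786915896
t 7.8667 vice [-60.3 101.8 143.7] F vice [ 0.6 -0.1 -0.1] yaw tool-x vs vice y deg -100.0 zaxis [-0.  0. -1.]
q [-0.21  0.72  0.21  2.17 -0.49  0.3  -0.01]
pivot in tool cm [3.87 7.08]
side.npy
side0.png
side0c.png
side_786.png
top.npy
top0.png
top0c.png
top_761.png
w1.png
wrist_736.png
```

View pics/wrist_736.png

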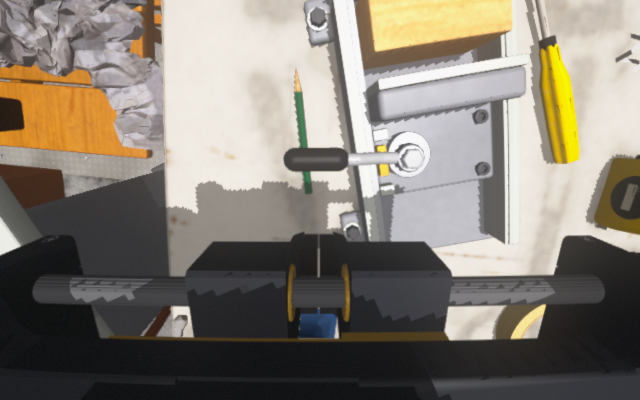

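```bash
python3 s.py -35 -25 145; python3 - <<'E'
from h import *
C,p,P=cloud('wrist')
Q=v(P.reshape(-1,3));pc=lambda a:np.percentile(a,[2,50,98]).round(1)
j=Q[(Q[:,2]>74)&(Q[:,2]<85)&(abs(Q[:,1])<47)&(Q[:,0]<45)&(Q[:,0]>-30)];print('jaw top x',len(j),pc(j[:,0]),pc(j[:,2]))
g=Q[(Q[:,2]>67)&(Q[:,2]<77)&(Q[:,1]>68)&(Q[:,1]<125)&(abs(Q[:,0]+16)<30)];print(len(g),pc(g[:,0]),pc(g[:,1]),np.degrees(np.arctan(np.polyfit(g[:,1],g[:,0],1)[0])))
E
```

```text
t 7.8667 vice [-60.3 101.8 143.7] F vice [ 0.6 -0.1 -0.1] yaw tool-x vs vice y deg -100.0 zaxis [-0.  0. -1.]
q [-0.21  0.72  0.21  2.17 -0.49  0.3  -0.01]
to target, tool cm [ 4.69 12.05 -0.14]
pivot in tool cm [3.87 7.08]
jaw top x 6133 [ 2.6 15.  26.8] [74.4 76.6 79.4]
1359 [-25.5 -16.7  -8.4] [ 72.6  93.8 114.4] 8.760140107621158
```

The lever lies along tool y, from px (287,159) to pivot (410,157), with the tool at 100°. So it is at the free stop, and the jaw followed it forward by about 6 mm. Next is the jaw push.

```bash
python3 -m creep '0 0 0 0 0 -5;0 0 0 0 0 -5;0.6 2.1 0 0 0 0;0.6 2.1 0 0 0 0;0.6 2.1 0 0 0 0;0.6 2.1 0 0 0 0;0.6 2.1 0 0 0 0;0.6 2.1 0 0 0 0;0 0 0 0 0 0;0 0 0 0 0 0'
python3 s.py -22 -25 72
```

```text
clock: 8.75
tool_pos: [592.0, -2.9, 143.4]
ee_rot: [2.479, 1.929, 0.0]
ft_force: [-0.7, -0.1, -0.5]
grip_width: 0.5
grasp_force: 0.0
t 8.75 vice [-24.1 -24.7 143.4] F vice [-0.2  0.7 -0.5] yaw tool-x vs vice y deg -89.97 zaxis [ 0. -0. -1.]
q [-0.23  0.83  0.27  1.78 -0.37  0.58  0.03]
to target, tool cm [0.21 0.03 7.14]
pivot in tool cm [-1.04 -5.  ]
```

```bash
python3 -m creep '0 0 2.4 0 0 0;0 0 2.4 0 0 0;0 0 2.3 0 0 0;0.8 0 0 0 0 0;0.4 0 0 0 0 0;0.3 0 0 0 0 0;0.3 0 0 0 0 0;0.3 0 0 0 0 0;0.3 0 0 0 0 0;0.3 0 0 0 0 0;0.2 0 0 0 0 0;0 0 0 0 0 0'
python3 s.py
```

```text
clock: 9.75
tool_pos: [598.4, 25.4, 73.5]
ee_rot: [-2.479, -1.929, 0.0]
ft_force: [-3.0, -2.8, 0.5]
grip_width: 0.4
grasp_force: 1.6
t 9.75 vice [  4.9 -23.9  73.5] F vice [-3.5  2.3  0.5] yaw tool-x vs vice y deg -89.98 zaxis [-0.  0. -1.]
q [-0.25  0.94  0.23  1.78 -0.42  0.46  0.02]
pivot in tool cm [-3.94 -4.92]
```

```bash
python3 -m creep '0.15 0 0 0 0 0;0.15 0 0 0 0 0;0.15 0 0 0 0 0;0.15 0 0 0 0 0;0.15 0 0 0 0 0;0.15 0 0 0 0 0;0 0 0 0 0 0'
python3 s.py;python3 -m creep '0.1 0 0 0 0 0;0.1 0 0 0 0 0;0 0 0 0 0 0';python3 s.py
```

```text
clock: 10.33
tool_pos: [600.6, 33.1, 73.4]
ee_rot: [2.48, 1.928, -0.001]
ft_force: [-3.0, -4.4, 3.5]
grip_width: 0.7
grasp_force: 2.5
t 10.3333 vice [ 12.9 -24.2  73.4] F vice [-5.   1.8  3.5] yaw tool-x vs vice y deg -90.03 zaxis [-0.    -0.001 -1.   ]
q [-0.26  0.95  0.23  1.77 -0.42  0.47  0.  ]
pivot in tool cm [-4.74 -4.95]
clock: 10.58
tool_pos: [600.9, 34.3, 73.4]
ee_rot: [2.48, 1.927, -0.002]
ft_force: [-3.7, -5.6, 3.5]
grip_width: 0.3
grasp_force: 2.8
t 10.5833 vice [ 14.2 -24.2  73.4] F vice [-6.4  2.2  3.5] yaw tool-x vs vice y deg -90.05 zaxis [-0.001 -0.002 -1.   ]
q [-0.26  0.95  0.23  1.77 -0.42  0.47  0.  ]
pivot in tool cm [-4.88 -4.94]
```

```bash
python3 -m creep '0.1 0 0 0 0 0;0.1 0 0 0 0 0;0.1 0 0 0 0 0;0 0 0 0 0 0';python3 s.py;python3 -m creep '0.1 0 0 0 0 0;0.1 0 0 0 0 0;0.1 0 0 0 0 0;0 0 0 0 0 0';python3 s.py
```

```text
clock: 10.92
tool_pos: [601.0, 34.4, 73.4]
ee_rot: [2.48, 1.923, -0.007]
ft_force: [-5.6, -10.0, 4.0]
grip_width: 0.4
grasp_force: 5.2
t 10.9167 vice [ 14.3 -24.2  73.4] F vice [-11.1   2.9   4. ] yaw tool-x vs vice y deg -90.16 zaxis [-0.002 -0.005 -1.   ]
q [-0.27  0.95  0.24  1.77 -0.42  0.47 -0.  ]
pivot in tool cm [-4.89 -4.94]
clock: 11.25
tool_pos: [601.0, 34.4, 73.4]
ee_rot: [2.48, 1.92, -0.012]
ft_force: [-6.5, -14.7, 4.8]
grip_width: 0.5
grasp_force: 7.7
t 11.25 vice [ 14.3 -24.2  73.4] F vice [-15.8   2.7   4.8] yaw tool-x vs vice y deg -90.27 zaxis [-0.003 -0.008 -1.   ]
q [-0.27  0.95  0.24  1.77 -0.42  0.48 -0.01]
pivot in tool cm [-4.91 -4.93]
```

Solid stop at the expected position: 16 N and no more motion. Backing off and checking.

```bash
python3 -m creep '-0.6 0 0 0 0 0;-1.2 0 0 0 0 0;0 0 -2.5 0 0 0;0 0 -3 0 0 0;0 0 -3 0 0 0;0 -2 0 0 0 0;0 -2.5 0 0 0 0;-1 -2.5 0 0 0 0;-1 -2.5 0 0 0 0;0 0 0 0 0 0;0 0 0 0 0 0'
python3 look.py wrist; ls -t pics|head -1; python3 s.py
```

```text
clock: 12.17
tool_pos: [501.2, 28.6, 158.4]
ee_rot: [-2.479, -1.929, -0.003]
ft_force: [0.3, 0.4, 1.0]
grip_width: 0.8
grasp_force: 0.0
wrist jaw_back 0.7 [443. 161.] [ 24.9 -26.7  58. ]
wrist lever_pivot 0.78 [378. 200.] [-4.8 23.8 64. ]
wrist lever_grip 0.87 [288. 183.] [ 8.9 94.9 64. ]
len 72.41220131606971 lever deg 100.93623594694705
wrist_1241.png
t 12.4167 vice [-15.6  69.3 157.8] F vice [-0.2 -0.1 -0.4] yaw tool-x vs vice y deg -89.98 zaxis [ 0.002  0.    -1.   ]
q [-0.3   0.72  0.25  2.04 -0.41  0.42  0.02]
pivot in tool cm [-1.89  4.4 ]
```

View pics/wrist_1241.png

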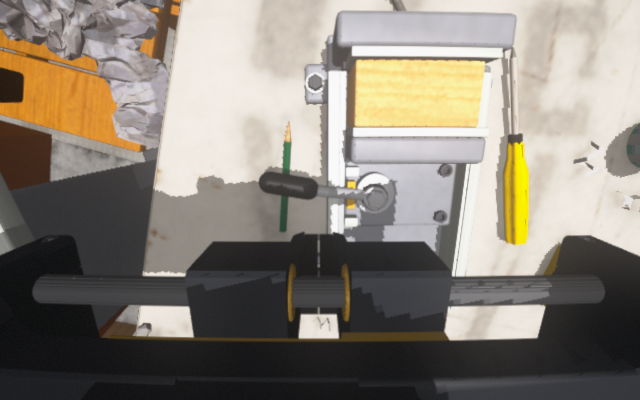

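```bash
python3 s.py 40 97 75
```

```text
t 12.4167 vice [-15.6  69.3 157.8] F vice [-0.2 -0.1 -0.4] yaw tool-x vs vice y deg -89.98 zaxis [ 0.002  0.    -1.   ]
q [-0.3   0.72  0.25  2.04 -0.41  0.42  0.02]
to target, tool cm [ 5.55 -2.78  8.28]
pivot in tool cm [-1.89  4.4 ]
```

Block is squared between both jaws, pixels (350–485, 60–128), and the lever is still free, from (262,183) to pivot (375,195). Now the fingers go to the other side of the grip.

```bash
python3 -m creep '1.6 -0.8 0 0 0 5;1.6 -0.8 0 0 0 5;1.7 -0.6 0 0 0 0;0 0 0 0 0 0;0 0 2 0 0 0;0 0 2 0 0 0;0 0 2 0 0 0;0 0 2 0 0 0;0 0 0 0 0 0;0 0 0 0 0 0'
python3 s.py 30 94 77 -6.2 25
```

```text
clock: 13.25
tool_pos: [496.8, 80.5, 77.2]
ee_rot: [-2.639, -1.704, 0.002]
ft_force: [0.5, 0.3, -0.2]
grip_width: 0.2
grasp_force: 0.0
t 13.25 vice [33.3 88.1 77.2] F vice [ 0.4 -0.4 -0.2] yaw tool-x vs vice y deg -100.05 zaxis [-0.001 -0.    -1.   ]
q [-0.36  0.87  0.17  2.07 -0.57  0.25 -0.12]
to target, tool cm [-0.43 -0.52  0.02]
pivot in tool cm [-2.79  6.91]
```

```bash
python3 -m creep '-0.5 0 0 0 0 0;-0.3 0 0 0 0 0;-0.15 0 0 0 0 0;-0.37 -0.08 0 0 0 -3;-0.37 -0.08 0 0 0 -3;-0.37 -0.08 0 0 0 -3;-0.37 -0.08 0 0 0 -3;-0.37 -0.08 0 0 0 -3;-0.37 -0.08 0 0 0 -3;-0.37 -0.08 0 0 0 -3;-0.37 -0.08 0 0 0 -3;-0.37 -0.08 0 0 0 -3'
python3 s.py 30 94 77 -6.2 25
```

```text
clock: 14.25
tool_pos: [479.2, 42.1, 78.6]
ee_rot: [2.164, 2.277, 0.002]
ft_force: [-1.0, 1.1, 0.7]
grip_width: 0.8
grasp_force: 0.7
t 14.25 vice [-8.2 95.8 78.6] F vice [0.8 1.2 0.7] yaw tool-x vs vice y deg -72.81 zaxis [ 0.001  0.001 -1.   ]
q [-0.23  0.85  0.07  2.13 -0.32  0.17  0.19]
to target, tool cm [3.6  1.3  0.16]
pivot in tool cm [-1.9   6.82]
```

```bash
python3 -m creep '-0.5 -0.1 0 0 0 -4;-0.5 -0.1 0 0 0 -4;-0.5 -0.1 0 0 0 -4;-0.5 -0.1 0 0 0 -4;-0.5 -0.1 0 0 0 -4;-0.5 -0.1 0 0 0 -4;-0.5 -0.1 0 0 0 -4;-0.5 -0.1 0 0 0 -4;-0.5 -0.1 0 0 0 -4'
python3 s.py 30 94 77 -6.2 25
```

```text
clock: 15.0
tool_pos: [484.1, -2.0, 78.5]
ee_rot: [-1.351, -2.835, -0.001]
ft_force: [-2.1, 4.7, 3.7]
grip_width: 0.5
grasp_force: 2.7
t 15.0 vice [-49.8  80.1  78.5] F vice [4.1 3.2 3.7] yaw tool-x vs vice y deg -36.7 zaxis [-0.001  0.001 -1.   ]
q [-0.09  0.85 -0.01  2.12  0.02  0.17  0.57]
to target, tool cm [5.88 5.56 0.16]
pivot in tool cm [-1.81  6.78]
```

```bash
python3 -m creep '-0.5 -0.1 0 0 0 -4;-0.5 -0.1 0 0 0 -4;-0.5 -0.1 0 0 0 -4;-0.5 -0.1 0 0 0 -4;-0.5 -0.1 0 0 0 -4;-0.5 -0.1 0 0 0 -4;-0.5 -0.1 0 0 0 -4;-0.5 -0.1 0 0 0 -4;0 0 0 0 0 0'
python3 s.py 30 94 77 -6.2 25
```

```text
clock: 15.75
tool_pos: [509.4, -31.8, 78.3]
ee_rot: [-0.517, -3.095, -0.001]
ft_force: [-1.7, 2.6, -0.3]
grip_width: 0.5
grasp_force: 1.7
t 15.75 vice [-72.5  48.3  78.3] F vice [ 2.1  2.3 -0.3] yaw tool-x vs vice y deg -4.73 zaxis [-0.004  0.001 -1.   ]
q [ 0.04  0.86 -0.11  2.04  0.31  0.26  0.91]
to target, tool cm [5.4  9.83 0.15]
pivot in tool cm [-1.78  6.79]
```

```bash
python3 -m creep '-0.3 -0.06 0 0 0 -2.4;-0.3 -0.06 0 0 0 -2.4;-0.2 0 0 0 0 0;-0.2 0 0 0 0 0;-0.2 0 0 0 0 0;0 0 0 0 0 0'
python3 s.py 30 94 77 -6.2 25;python3 -m creep '-0.2 0 0 0 0 0;-0.2 0 0 0 0 0;0 0 0 0 0 0'
python3 s.py 30 94 77 -6.2 25
```

```text
clock: 16.25
tool_pos: [514.4, -35.0, 77.9]
ee_rot: [-0.387, -3.102, 0.001]
ft_force: [-14.9, 8.5, 10.8]
grip_width: 0.4
grasp_force: 8.0
t 16.25 vice [-74.2  42.6  77.9] F vice [ 4.6 16.5 10.8] yaw tool-x vs vice y deg 0.01 zaxis [-0.016  0.001 -1.   ]
q [ 0.06  0.87 -0.13  2.01  0.34  0.3   0.97]
to target, tool cm [ 5.14 10.42  0.14]
pivot in tool cm [-1.76  6.8 ]
clock: 16.5
tool_pos: [514.8, -35.1, 77.8]
ee_rot: [-0.385, -3.095, 0.002]
ft_force: [-20.4, 11.2, 17.9]
grip_width: 0.3
grasp_force: 11.4
t 16.5 vice [-74.2  42.2  77.8] F vice [ 5.9 22.5 17.9] yaw tool-x vs vice y deg 0.08 zaxis [-0.023  0.002 -1.   ]
q [ 0.06  0.87 -0.14  2.    0.34  0.32  0.97]
to target, tool cm [ 5.16 10.43  0.15]
pivot in tool cm [-1.73  6.8 ]
```

Stop reached: 22 N and no more motion. Withdrawing to verify.

```bash
python3 -m creep '0.5 0 0 0 0 0;1 0 0 0 0 0;1.5 0 0 0 0 0;0 0 -2 0 0 0;0 0 -3 0 0 0;0 0 -4 0 0 0;0 0 -4 0 0 0;0 0 -3 0 0 0;0 0 0 0 0 0;0 0 0 0 0 0;0 0 0 0 0 0'
python3 look.py wrist; ls -t pics|head -1; python3 - <<'E'
from h import *
C,p,P=cloud('wrist')
Q=v(P.reshape(-1,3));pc=lambda a:np.percentile(a,[2,50,98]).round(1)
g=Q[(Q[:,2]>67)&(Q[:,2]<77)&(Q[:,0]>-103)&(Q[:,0]<-50)&(abs(Q[:,1]-25)<30)];print(len(g),pc(g[:,0]),pc(g[:,1]),np.degrees(np.arctan(np.polyfit(g[:,0],g[:,1],1)[0])))
E
```

```text
clock: 17.42
tool_pos: [496.8, -31.6, 237.6]
ee_rot: [-0.396, -3.116, 0.001]
ft_force: [-1.1, 0.5, -0.5]
grip_width: 0.1
grasp_force: 0.0
wrist jaw_face 0.86 [428. 242.] [51.4 -1.8 57. ]
wrist lever_pivot 0.82 [384. 223.] [-2.2 24.3 64. ]
wrist lever_grip 0.96 [319. 224.] [-74.5  23.2  64. ]
len 72.27152780673946 lever deg 359.1717572564799
wrist_1766.png
521 [-95.2 -74.8 -53.2] [20.4 28.  33.9] -1.0166586799995219
```

View pics/wrist_1766.png

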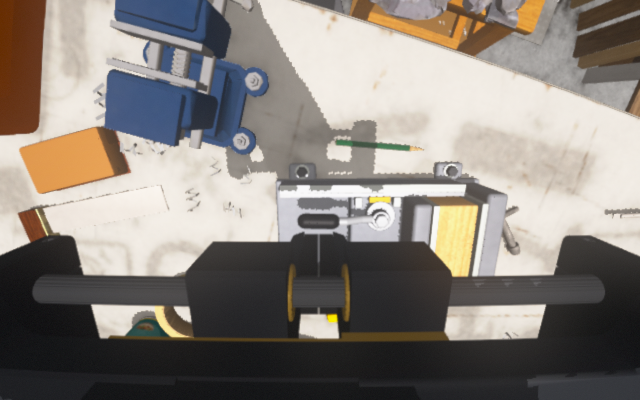

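The lever lies back along the vice, from (302,220) to pivot (381,216). The block is held between both jaws at (432–475, 198–275), and the pencil is undisturbed.

```bash
python3 -c "
from workcell import job_done
print(job_done())"
```

```text
the job is handed in; nothing more can be done
None
```

The job is handed in: lever swung fully out, sliding jaw pushed up until the block was snug between both jaws, and the lever swung back to its locked stop; the jaw did creep about 6 mm forward as the lever reached its free stop, and the verdict was not shown.

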